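# Clamp a specimen and hold a hardness probe on its marked spot

### The job

Slide the gauge's blue-tabbed jaw shut until the black specimen is snug between both jaws. Then lift the yellow hardness probe out of its holder and, keeping it upright, press its red spring nose lightly on the specimen's orange spot until the nose is about half way in, and finish while still holding it there in the gripper. Never lean hard on the specimen, and leave the spare specimen, jar and dish where they are.

Things in the scene. Friction and masses are not known exactly. Their poses are not given: they have to be found in the camera images.
- gauge: Dark steel bench gauge, fixed to the bench: base plate 90 (x) x 180 (y) x 15 mm. Origin: centre of its underside. At its -y end a fixed aluminium jaw, 60 wide, 18 mm high above the plate; its clamping face looks to +y at y = -60 mm. The sliding jaw runs along y on the plate, towards -y to close. The gauge may stand on either side of the bench, turned.
- jaw: Sliding aluminium jaw, 60 (x) x 25 (y) x 18 mm, with a blue upright tab on it. Axes parallel to the gauge's. Origin: on the plate's top, mid-width, in the clamping face, which looks to -y; the block lies at y = 0 to 25 mm. Slides with about 3 N of friction and stays where left. With the specimen snug its origin is 40 mm from the fixed face (gauge y = -20 mm); it starts 23 to 35 mm short of that.
- jaw_tab (a point): Middle of the top of the blue tab, 70 mm above the bench. The tab is 40 (x) x 12 (y, the sliding direction) mm and stands 37 mm above the jaw block (z = 33 to 70 mm above the bench). Its outer (+y) face is 6 mm from this point; behind it the plate is clear for at least 50 mm. Axes as the gauge's.
- specimen: Loose black resin puck, 40 mm in diameter, 25 mm high, about 80 g, standing on the gauge's plate between the jaws, with play (its top is 40 mm above the bench). A bright steel insert, an orange spot and two tiny grey dots show on its top. Origin: centre of its underside; z up.
- spot (a point): Centre of the orange spot, 10 mm in diameter, on the specimen's level top, 7 mm from the puck's axis along the puck's +x.
- holder: Grey block 90 x 90 x 62 mm, fixed to the bench, with a round 27 mm upright hole through its middle in which the probe hangs. Origin: centre of its underside. May stand on either side of the bench.
- probe: Hardness probe, about 200 g, upright in the holder, collar resting on the holder's top. z runs up along it. Origin: on the axis, at the collar's underside. Up from there: black collar (40 mm diameter, 6 mm high), yellow flat-sided grip 30 (x) x 26 (y) x 70 mm, to 76 mm. Down: steel barrel, 22 mm diameter, to -45 mm, then red nose, 8 mm diameter, to -59 mm. Lift it 60 mm to clear the hole.
- probe_grip (a point): Centre of the yellow grip, on the probe's axis, 41 mm above the probe's origin. Axes as the probe's.
- nose_tip (a point): End of the red nose, on the probe's axis: 59 mm below the probe's origin with the nose out, 47 mm with the nose fully in.
- nose (a joint): How far the spring nose is pushed into the probe, m: 0 = fully out, 0.012 = fully in (hard stop). It starts to move at about 1.4 N and takes 0.35 N more per mm: about 3.5 N at half way (0.006).
- spare_specimen: Loose green puck with a white insert, 40 mm in diameter, 25 mm high, a bystander. Origin: centre of its underside.
- paste_jar: Loose jar with a white cap, 54 mm in diameter, 50 mm high, a bystander. Origin: centre of its underside.
- dish: Loose open white dish 90 x 120 x 30 mm, empty, a bystander. Origin: centre of its underside.
Things that resemble listed ones, but are neither listed nor needed, are in the scene too. Leave any green look-alike of the probe alone.

How it is judged:
On the way, in this order (a step that is already met when the one before it is completed fails the run):
1. the sliding jaw presses the specimen (over 2 N) against the fixed jaw (contact force between jaw and specimen above 2 N and y of specimen in the frame of gauge below -0.038 m and y of specimen in the frame of jaw above -0.022 m), for 0.2 s.
2. the probe is lifted clear of its holder in the gripper (z of probe in the frame of holder above 0.115 m and contact force between the fingers and probe above 1 N), for 0.2 s.
At the end, for the whole second after the job is handed in: The gripper holds the probe still, upright within 5 degrees, its nose end within 5 mm of the centre of the orange spot, pressed 3 to 9 mm in (about 2.5 to 4.5 N) against the specimen and resting on nothing else, while the specimen still sits level between the closed jaws (within 2 mm of each) (y of specimen in the frame of gauge below -0.038 m and y of specimen in the frame of jaw above -0.022 m and horizontal distance between nose_tip and spot below 0.005 m and value of joint nose between 0.003 and 0.009 m and angle between probe's own z axis and vertical below 0.09 rad and angle between specimen's own z axis and vertical below 0.05 rad and contact force between probe and specimen above 1.5 N and contact force between the fingers and probe above 1.5 N and contact force between probe and gauge below 0.3 N and contact force between probe and holder below 0.3 N and linear speed of probe below 0.01 m/s); the arm keeps its last pose, push and grip.
It fails at once if the probe presses the specimen with more than 20 N (contact force between probe and specimen above 20 N).
It fails at once if the spare specimen is moved more than 20 mm (distance of spare_specimen from where it was at the start of the episode above 0.02 m).
It fails at once if the paste jar is moved more than 20 mm (distance of paste_jar from where it was at the start of the episode above 0.02 m).
It fails at once if the dish is moved more than 20 mm (distance of dish from where it was at the start of the episode above 0.02 m).
It also fails if it takes over 59 s, if anything falls off the work surface, if the arm or the gripper's body presses on something with over 40 N, if the wrist force passes 120 N, or if a joint passes its speed limit or range.

### The arm

A 7-joint arm with a two-finger parallel gripper is mounted at the origin on the work surface. World frame = base frame: x ahead of the robot, y to its left, z up, the work surface at z = 0. Lengths are in m, angles in rad, forces in N, time in s.
With the tool pointing down it reaches from about 0.425 to 0.875 m from the base axis. Payload 4.7 kg.
Tool frame: the origin (TCP) lies on the centre line of the jaws, within the pads' length; the fingertips stand 14 mm ahead of it and the grasp point (between the pads) lies 5 mm behind it; z points along the fingers, y is the line along which they close (so a half turn about z gives the same grasp; the last joint's range is limited). The gripper opens to 87 mm and grips with 3 to 60 N. Pads are 19 mm wide; open, the fingers measure 117 mm over their backs; the gripper's body (75 mm by 190 mm) begins 51 mm behind the grasp point.
Start: joints at [-1.157, 0.321, -0.07, 1.45, 0.023, 1.371, -0.057], TCP at [0.253, 0.599, 0.209] pointing down, gripper open.
Joint ranges: [-2.86, 2.86], [-0.3, 2.09], [-1.38, 1.24], [0.06, 2.45], [-1.56, 4.7], [0.09, 2.05], [-2.69, 2.69]. Speed limits (rad/s): [2.57, 2.57, 3.14, 3.14, 3.14, 3.14, 3.14].

### API

Orientations are given as a rotation vector (axis times angle).
In Python, from bench import ctrl gives the robot as it stands.
- The arm moves only by the tool send_rows, never from a script. Its argument "steps" is a list of rows, each an object of numbers: "tx", "ty", "tz": the shift along the tool's x, y, z in units of 60 mm (1.0 is 60 mm); "turn": the turn about the tool's z in units of 8 degrees (1.0 is 8 degrees); "grip": the opening, from 0 (shut) to 1 (fully open). A call has 1 to 12 rows; each row shifts and turns the commanded pose from where the row before left it, along the tool's axes as they then stand; what a row does not reach is not made up. A row lasts 1/8 s, in which the tool goes at most 62.5 mm and 10.7 degrees, less where a joint would pass 70% of its speed; a pose out of reach is approached as far as the arm can. A call is refused whole if a number of a shift passes 1 or a number of a turn 1, either way. A call with a gripper value outside its range is refused whole. The fingers move at their own pace and stop on an object; "newtons" is the grip in N (left out, the last holds). Time passes only in rows, so rows that do not move let the fingers close. It gives the time, the measured TCP pose, the force, the opening and the grip force at its end, in the units of the state.
- ctrl.get_state(): the state, without advancing time (a new reading comes with each control period).
- ctrl.get_image(name): name is "scene" or "top" or "wrist"; returns a dict with "pixels" (480x640x3 uint8, red, green, blue), "K" (3x3 intrinsics, pixels), "dist" ([k1, k2, p1, p2, k3] as OpenCV has them; the pictures are not rectified), "cam_to_world" (4x4, takes a point from camera to world coordinates); the wrist camera has in their place "T_tool_cam" (4x4, takes a point from camera to tool coordinates, whose origin is the TCP and whose axes are the flange's). Camera axes: x right, y down, z forward; pixel columns grow to the right and rows downward; lengths in m; the calibration is good to about 2 mm. A picture is of the moment at which its call begins: read the wrist's pose just before it. There is no depth.
- ctrl.close_job(): hands the job in; it is judged then, once.
The state is a dict: "time": time; "joint_positions": joint angles; "qd": joint speeds; "joint_torque": joint torques, N m; "position": TCP position; "tool_rot": TCP orientation; "ft_force": force on the tool from outside, world axes, zero at the start; "torque": the same for the moment, N m; "grip_width": opening from 0.0 (shut) to 1.0 (fully open); "grip_force": force on a finger pad.
Only numpy, scipy, OpenCV 4.12 (cv2) and the standard library are available. Lean on these libraries where they do the work, as an engineer would, in place of code of your own. Each camera call takes 0.05 s, during which the arm holds its last target. There are 200 camera calls.

## Working session

There is one attempt and no reset: what is moved stays moved. The work goes in short steps, Python scripts to look and compute and a tool call to move; the robot and the scene stay as the last step left them, time stands still between calls to the robot, and variables do not carry over. Pictures are saved under pics/ and viewed, at most 10 in all, crops included, and the job is handed in when it is done.

Besides the shell and the picture viewer there is one more tool, called after "Call:" as name(argument=value, ...) on one line, values as JSON. send_rows: Moves the arm, as the interface text tells. Its arguments: {"type":"object","properties":{"steps":{"type":"array"},"newtons":{"type":"number"}},"required":["steps"]}

```bash
mkdir -p pics; ls; python3 - <<'E'
from bench import ctrl
import cv2,numpy as np
s=ctrl.get_state(); print(s)
for n in ["scene","top"]:
    d=ctrl.get_image(n); cv2.imwrite(f"pics/{n}0.png",d["pixels"][:,:,::-1]); np.savez(f"pics/{n}0.npz",**d)
    print(n,d["K"].tolist(),d["dist"],np.round(d["cam_to_world"],4).tolist())
d=ctrl.get_image("wrist"); print(d["K"].tolist(),d["dist"],np.round(d["T_tool_cam"],4).tolist())
E
```

```text
pics
{'time': 0.0, 'joint_positions': array([-1.15688619,  0.32182687, -0.07007999,  1.45169248,  0.02261268,
        1.37079109, -0.05688648]), 'qd': array([-0.0014279 ,  0.00017508, -0.00151972, -0.00266623,  0.00099667,
       -0.00024113, -0.00062328]), 'joint_torque': array([-2.47296430e-04, -4.91281414e+01, -4.04065428e-01, -3.12522125e+01,
       -6.39371434e-02,  4.40120883e-02,  1.86450811e-04]), 'position': array([0.25283477, 0.59817488, 0.20835022]), 'tool_rot': array([-6.23726063e-01, -3.07877440e+00,  3.00244864e-03]), 'ft_force': array([-0.33254949,  0.319435  ,  0.03767959]), 'torque': array([-0.01362919, -0.00750869, -0.07138676]), 'grip_force': 0.0, 'grip_width': 1.0032405656570373}
scene [[488.72207830694157, 0.0, 321.92171877371084], [0.0, 488.72207830694157, 243.63498406807437], [0.0, 0.0, 1.0]] [0.02229317 0.         0.         0.         0.        ] [[0.7751, 0.4552, -0.4383, 0.9846], [0.6319, -0.5615, 0.5343, -0.437], [-0.0029, -0.6911, -0.7228, 0.6506], [0.0, 0.0, 0.0, 1.0]]
top [[587.3122780669283, 0.0, 322.04131183439426], [0.0, 587.3122780669283, 243.44111958558926], [0.0, 0.0, 1.0]] [-0.13362183  0.          0.          0.          0.        ] [[0.0138, -0.9915, 0.1296, 0.5359], [-0.9995, -0.0101, 0.0293, -0.0488], [-0.0277, -0.1299, -0.9911, 0.9396], [0.0, 0.0, 0.0, 1.0]]
[[341.9629790457327, 0.0, 318.7978054418686], [0.0, 341.9629790457327, 238.51664343816248], [0.0, 0.0, 1.0]] [0.00916833 0.         0.         0.         0.        ] [[0.001, -0.9569, -0.2905, 0.081], [1.0, 0.0008, 0.001, 0.0009], [-0.0007, -0.2905, 0.9569, -0.1757], [0.0, 0.0, 0.0, 1.0]]
```

View pics/scene0.png

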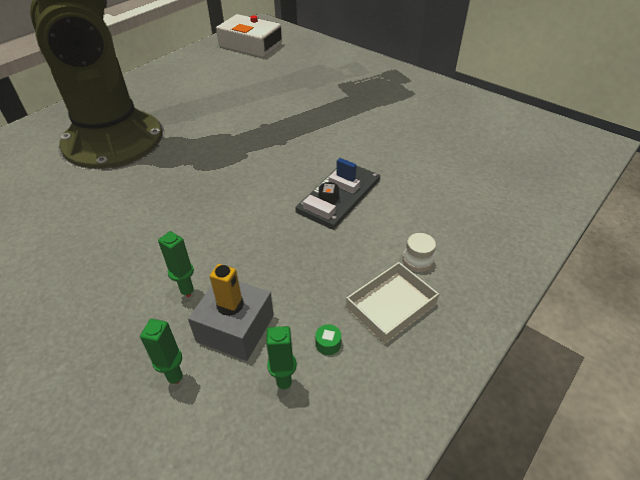

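View pics/top0.png

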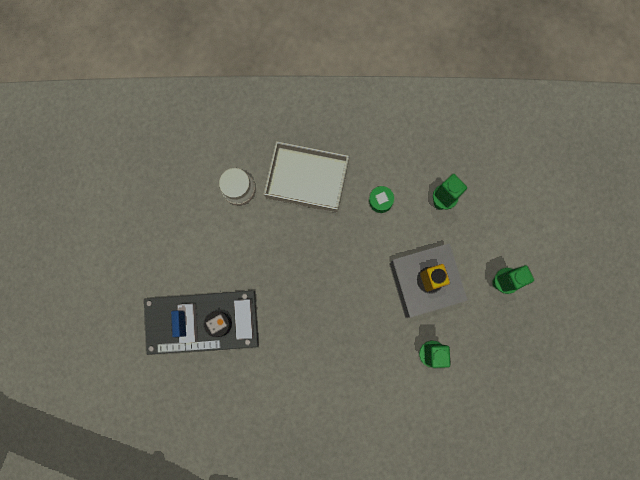

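The scene view shows the yellow probe (225,290) in the grey holder. Three green look-alikes stand around it at (178,265), (163,350) and (281,357).

The gauge is at about (338,195), with the black puck at (329,190) and the blue tab at (346,168). In the top view the gauge is at (200,322), with its tab at (178,323), puck at (217,323) and fixed jaw at (244,320). The probe is at (437,277), the spare puck at (381,199), the jar at (235,184) and the dish at (307,176).

Candidates for the probe are yellow (437,277) and green (450,190), (513,280), (436,354), so I choose yellow. Candidates for the puck are black (217,323) and green (381,199), so I choose black.

```bash
cat > h.py <<'E'
import cv2,numpy as np
from scipy.spatial.transform import Rotation as R
def ray(d,uv,T=None):
    T=d["cam_to_world"] if T is None else T
    p=cv2.undistortPoints(np.array(uv,float).reshape(-1,1,2),d["K"],d["dist"]).reshape(-1,2)
    v=np.c_[p,np.ones(len(p))]@T[:3,:3].T
    return T[:3,3],v
def onz(d,uv,z,T=None):
    o,v=ray(d,uv,T); return o+v*((z-o[2])/v[:,2])[:,None]
def tri(o1,v1,o2,v2):
    A=np.c_[v1,-v2]; t=np.linalg.lstsq(A,o2-o1,rcond=None)[0]
    a,b=o1+v1*t[0],o2+v2*t[1]; return (a+b)/2,np.linalg.norm(a-b)
def blobs(px,lo,hi,amin=15):
    m=cv2.inRange(cv2.cvtColor(px,cv2.COLOR_RGB2HSV),lo,hi)
    n,_,st,c=cv2.connectedComponentsWithStats(m)
    return m,[(c[i].round(1).tolist(),st[i].tolist()) for i in range(1,n) if st[i,4]>=amin]
def wT(s,d):
    T=np.eye(4);T[:3,:3]=R.from_rotvec(s["tool_rot"]).as_matrix();T[:3,3]=s["position"]
    return T@d["T_tool_cam"]
E
python3 - <<'E'
from h import *
for n in ["scene","top"]:
    d=np.load(f"pics/{n}0.npz"); px=d["pixels"]
    for nm,lo,hi in [("yellow",(18,150,90),(30,255,255)),("orange",(5,150,120),(17,255,255)),("blue",(105,120,30),(125,255,255)),("green",(50,120,30),(75,255,255))]:
        print(n,nm,blobs(px,lo,hi)[1])
d=np.load("pics/top0.npz");px=d["pixels"]
hsv=cv2.cvtColor(px,cv2.COLOR_RGB2HSV)
for p in [(165,340),(240,340),(405,300),(450,250),(400,340),(244,320),(187,320),(217,332)]: print(p,px[p[1],p[0]],hsv[p[1],p[0]])
cv2.imwrite("pics/crop1.png",np.hstack([cv2.resize(px[280:365,140:265],None,fx=3.1,fy=4,interpolation=cv2.INTER_CUBIC),cv2.resize(px[230:315,380:505],None,fx=3.1,fy=4,interpolation=cv2.INTER_CUBIC)])[:,:,::-1])
E
```

```text
scene yellow [([223.3, 288.2], [210, 264, 27, 46, 686])]
scene orange [([242.4, 27.8], [232, 24, 22, 9, 111])]
scene blue [([346.7, 162.4], [338, 158, 18, 9, 72])]
scene green [([175.5, 261.2], [158, 231, 35, 64, 786]), ([159.8, 349.0], [140, 319, 42, 64, 1180]), ([327.8, 340.0], [316, 325, 25, 30, 513]), ([280.3, 354.9], [267, 326, 29, 63, 1349])]
top yellow [([437.4, 276.4], [427, 264, 23, 25, 217])]
top orange [([220.0, 321.6], [218, 319, 5, 6, 25])]
top blue [([177.4, 323.7], [171, 311, 15, 26, 284])]
top green [([448.3, 192.5], [433, 174, 34, 35, 745]), ([380.9, 199.4], [369, 186, 25, 27, 388]), ([512.1, 279.0], [493, 266, 41, 28, 765]), ([434.9, 354.4], [419, 341, 31, 27, 672])]
(165, 340) [60 65 59] [55 24 65]
(240, 340) [62 63 60] [40 12 63]
(405, 300) [117 115 111] [ 20  13 117]
(450, 250) [108 109 104] [ 36  12 109]
(400, 340) [113 111  98] [ 26  34 113]
(244, 320) [164 169 171] [ 99  10 171]
(187, 320) [167 172 173] [ 95   9 173]
(217, 332) [50 46 44] [10 31 50]
```

View pics/crop1.png

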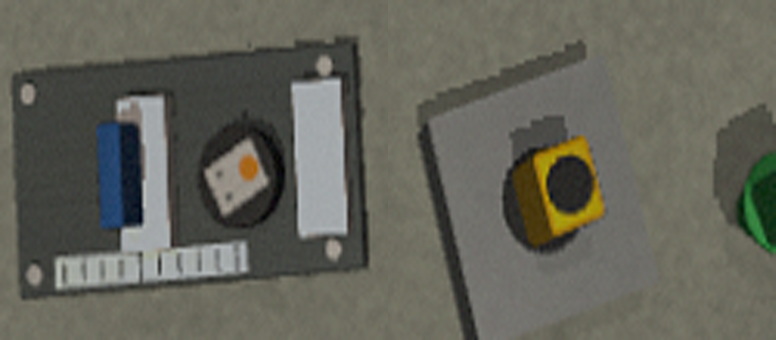

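The crop confirms the choice: yellow grip with black cap over the grey holder, black puck with an orange spot (220,322), blue tab (177,324), and the fixed jaw on the right.

```bash
python3 - <<'E'
from h import *
t=np.load("pics/top0.npz");s=np.load("pics/scene0.npz")
c=np.array([(12,75),(357,38),(368,265),(22,298)])/[3.1,4]+[140,280]
P=onz(t,c,.015);print("gauge",P.round(4).tolist(),P.mean(0))
e=P[0]-P[1];e2=P[3]-P[2];print("yaw of +y axis rel world y",[np.degrees(np.arctan2(-a[0],a[1])) for a in(e,e2)],np.linalg.norm(e),np.linalg.norm(P[0]-P[3]))
print("spot",onz(t,[(220,321.6)],.04))
tab=np.array([(97,122),(127,122),(133,228),(100,230)])/[3.1,4]+[140,280]
print("tabtop guess",onz(t,tab,.07).round(4))
def T2(a,b):
    o1,v1=ray(t,[a]);o2,v2=ray(s,[b]);return tri(o1,v1[0],o2,v2[0])
print("probe top",T2((439.5,276),(222.5,271)))
print("spot tri",T2((220,321.6),(331,187)))
for a,b in [((454,186),(279,332)),((521,276),(157,327)),((440,356),(173,240))]: print("green",T2(a,b))
h=(np.array([(430,122),(583,48),(657,280),(478,340)])-[387.5,0])/[3.1,4]+[380,230]
Q=onz(t,h,.062);print("holder",Q.round(4).tolist())
E
```

```text
gauge [[0.5644, 0.2632, 0.015], [0.5822, 0.0833, 0.015], [0.4934, 0.0755, 0.015], [0.4759, 0.2542, 0.015]] [0.52897291 0.16904429 0.015     ]
yaw of +y axis rel world y [np.float64(5.674712543298521), np.float64(5.586557916885368)] 0.18084340671902518 0.08892303981873413
spot [[0.53082844 0.13287658 0.04      ]]
tabtop guess [[0.5459 0.2014 0.07  ]
 [0.5463 0.1866 0.07  ]
 [0.507  0.1822 0.07  ]
 [0.5058 0.1984 0.07  ]]
probe top (array([ 0.59848985, -0.18536471,  0.13696086]), np.float64(0.0031885574844065095))
spot tri (array([0.53372381, 0.1346245 , 0.04584356]), np.float64(0.008112086100728905))
green (array([ 0.72533299, -0.20815951,  0.13438723]), np.float64(0.002890134919525163))
green (array([ 0.5998968 , -0.29923635,  0.13333757]), np.float64(0.004526025232035395))
green (array([ 0.48983061, -0.18637089,  0.12872359]), np.float64(0.004299780544296533))
holder [[0.6259, -0.1308, 0.062], [0.6547, -0.2055, 0.062], [0.5677, -0.2404, 0.062], [0.5448, -0.1539, 0.062]]
```

Call:
send_rows(steps=[{"tx": -0.72, "ty": -0.42, "grip": 0}, {"tx": -0.72, "ty": -0.42, "grip": 0}, {"tx": -0.72, "ty": -0.42, "grip": 0}, {"tx": -0.72, "ty": -0.42, "grip": 0}, {"tx": -0.72, "ty": -0.42, "grip": 0}, {"tx": -0.72, "ty": -0.42, "grip": 0}, {"tx": -0.72, "ty": -0.42, "grip": 0}, {"tx": -0.72, "ty": -0.42, "grip": 0}, {"tx": -0.72, "ty": -0.42, "turn": -0.56, "grip": 0}, {"turn": -1, "grip": 0}, {"turn": -1, "grip": 0}, {"turn": -1, "grip": 0}], newtons=20)

```text
validation failed for argument at $.st...
```

```bash
cat >> h.py <<'E'
def plan(s,xyz,yaw=None):
    M=R.from_rotvec(s["tool_rot"]).as_matrix(); d=M.T@(np.array(xyz)-s["position"])
    y=np.degrees(np.arctan2(M[1,1],M[0,1]))
    print("units tx,ty,tz",(d/.06).round(2),"tool-y angle",y.round(2),"tilt",np.degrees(np.arccos(-M[2,2])).round(2), "" if yaw is None else "turn %.2f"%(((y-yaw+90)%180-90)/8))
E
python3 - <<'E'
from h import *; from bench import ctrl
s=ctrl.get_state();d=ctrl.get_image("wrist");px=d["pixels"];cv2.imwrite("pics/w1.png",px[:,:,::-1]);np.savez("pics/w1.npz",T=wT(s,d),**d)
print(s["position"],s["ft_force"],s["grip_width"],s["time"]);plan(s,s["position"],95.6)
E
```

```text
[0.25286886 0.59833077 0.20862096] [ 0.44163282  0.91230926 -0.53690256] 0.9986465253420658 0.15
units tx,ty,tz [0. 0. 0.] tool-y angle 67.09 tilt 0.08 turn -3.56
```

View pics/w1.png

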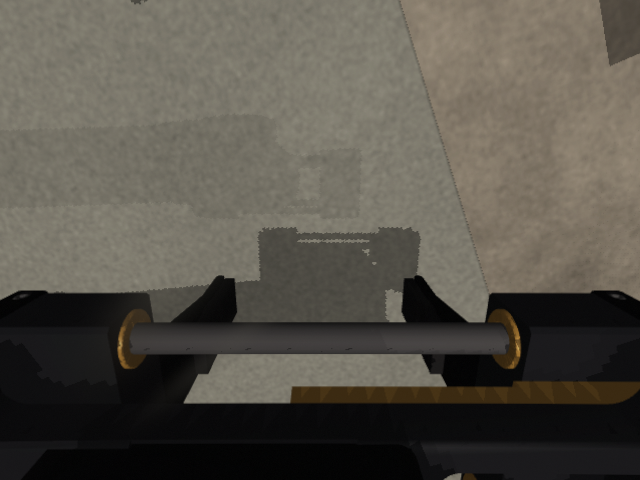

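The picture shows bare bench and the open fingers at (220,310) and (420,310). The move call was refused, so I'll resend it with every key in every row.

Call:
send_rows(steps=[{"tx": -0.72, "ty": -0.42, "tz": 0.0, "turn": 0.0, "grip": 0.0}, {"tx": -0.72, "ty": -0.42, "tz": 0.0, "turn": 0.0, "grip": 0.0}, {"tx": -0.72, "ty": -0.42, "tz": 0.0, "turn": 0.0, "grip": 0.0}, {"tx": -0.72, "ty": -0.42, "tz": 0.0, "turn": 0.0, "grip": 0.0}, {"tx": -0.72, "ty": -0.42, "tz": 0.0, "turn": 0.0, "grip": 0.0}, {"tx": -0.72, "ty": -0.42, "tz": 0.0, "turn": 0.0, "grip": 0.0}, {"tx": -0.72, "ty": -0.42, "tz": 0.0, "turn": 0.0, "grip": 0.0}, {"tx": -0.72, "ty": -0.42, "tz": 0.0, "turn": 0.0, "grip": 0.0}, {"tx": -0.72, "ty": -0.42, "tz": 0.0, "turn": -0.56, "grip": 0.0}, {"tx": 0.0, "ty": 0.0, "tz": 0.0, "turn": -1.0, "grip": 0.0}, {"tx": 0.0, "ty": 0.0, "tz": 0.0, "turn": -1.0, "grip": 0.0}, {"tx": 0.0, "ty": 0.0, "tz": 0.0, "turn": -1.0, "grip": 0.0}], newtons=20)

```text
time: 1.7
position: [0.5228, 0.2383, 0.2092]
tool_rot: [0.159, -3.137, 0.0]
ft_force: [0.2, 0.2, 0.4]
grip_width: 0.007
grip_force: 0.0
```

```bash
python3 - <<'E'
from h import *; from bench import ctrl
s=ctrl.get_state();d=ctrl.get_image("wrist");px=d["pixels"];cv2.imwrite("pics/w2.png",px[:,:,::-1]);np.savez("pics/w2.npz",T=wT(s,d),**d)
plan(s,s["position"],95.6)
for nm,lo,hi in [("orange",(5,150,120),(17,255,255)),("blue",(105,120,30),(125,255,255))]: print(nm,blobs(px,lo,hi)[1])
E
```

```text
units tx,ty,tz [0. 0. 0.] tool-y angle 95.82 tilt 0.02 turn 0.03
orange [([216.2, 214.4], [212, 210, 9, 10, 69])]
blue [([275.4, 219.6], [268, 197, 16, 46, 640])]
```

View pics/w2.png

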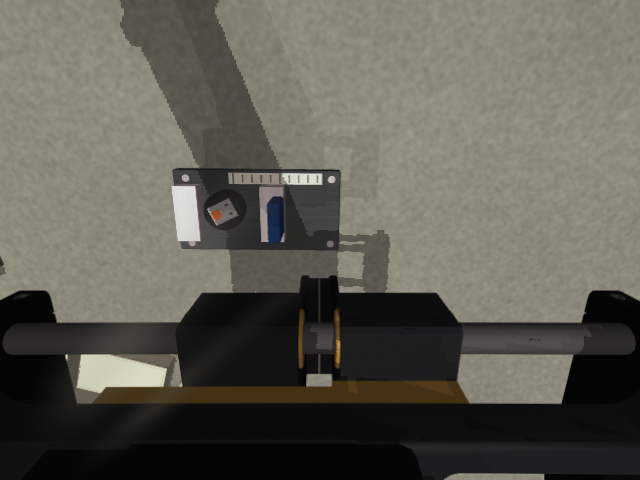

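The wrist view shows the plate from (173,169) to (340,249), the blue tab at (275,220), the orange spot at (216,214), and the closed fingers clear behind the tab at (320,300).

```bash
python3 - <<'E'
from h import *
w=np.load("pics/w2.npz");T=w["T"];px=w["pixels"];t=np.load("pics/top0.npz");s=np.load("pics/scene0.npz")
P=onz(w,[(173.5,169.5),(340,170),(340,249),(180.5,249)],.015,T);print(P.round(4),P.mean(0))
o2,v2=ray(w,[(216.2,214.4)],T);o1,v1=ray(t,[(220,321.6)]);print("spot tri",tri(o1,v1[0],o2,v2[0]),onz(w,[(216.2,214.4)],.04,T))
c,yv=P.mean(0),(P[1]+P[2]-P[0]-P[3])[:2];yv/=np.linalg.norm(yv);print("yaw y",np.degrees(np.arctan2(yv[1],yv[0])))
m,_=blobs(px,(105,120,30),(125,255,255));hsv=cv2.cvtColor(px,cv2.COLOR_RGB2HSV)
print(hsv[205:240:6,264:288:2,2])
# tab outline: pixels at z=.07 in gauge coords
q=np.argwhere(m)[:,::-1];Q=onz(w,q,.07,T)[:,:2]-c[:2];print("tab y range at top",(Q@yv).min(),(Q@yv).max(),"x",(Q@[yv[1],-yv[0]]).min(),(Q@[yv[1],-yv[0]]).max())
E
```

```text
[[0.4939 0.0817 0.015 ]
 [0.4762 0.2579 0.015 ]
 [0.5644 0.2686 0.015 ]
 [0.5829 0.0877 0.015 ]] [0.52935728 0.17395096 0.015     ]
spot tri (array([0.53153559, 0.13363495, 0.03826057]), np.float64(0.0016416039175905523)) [[0.53182305 0.13449455 0.04      ]]
yaw y 95.79945179805527
[[144  98  71  72  71  71  71  62  39  39  66  37]
 [151 118  69  70  70  70  70  64  39  40  65  44]
 [164 166  68  70  71  71  72  65  39  39  66  45]
 [164 167  70  71  70  71  71  65  40  37  63  44]
 [164 168  80  81  81  81  80  74  44  39  61  45]
 [164 169  85  79  80  80  81  77  44  57 101  46]]
tab y range at top 0.01797453431268902 0.032434716227358315 x -0.025002590778544838 0.01879952155135602
```

Call:
send_rows(steps=[{"tx": 0.0, "ty": 0.0, "tz": 0.8, "turn": 0.0, "grip": 0.0}, {"tx": 0.0, "ty": 0.0, "tz": 0.8, "turn": 0.0, "grip": 0.0}, {"tx": 0.0, "ty": 0.0, "tz": 0.6, "turn": 0.0, "grip": 0.0}, {"tx": 0.0, "ty": 0.0, "tz": 0.3, "turn": 0.0, "grip": 0.0}, {"tx": 0.0, "ty": -0.1, "tz": 0.0, "turn": 0.0, "grip": 0.0}, {"tx": 0.0, "ty": -0.1, "tz": 0.0, "turn": 0.0, "grip": 0.0}, {"tx": 0.0, "ty": -0.1, "tz": 0.0, "turn": 0.0, "grip": 0.0}, {"tx": 0.0, "ty": -0.1, "tz": 0.0, "turn": 0.0, "grip": 0.0}, {"tx": 0.0, "ty": -0.1, "tz": 0.0, "turn": 0.0, "grip": 0.0}])

```text
time: 2.88
position: [0.5261, 0.2083, 0.06]
tool_rot: [-0.152, 3.137, 0.001]
ft_force: [0.0, 0.7, 0.2]
grip_width: 0.006
grip_force: 0.0
```

Call:
send_rows(steps=[{"tx": 0.0, "ty": -0.08, "tz": 0.0, "turn": 0.0, "grip": 0.0}, {"tx": 0.0, "ty": -0.08, "tz": 0.0, "turn": 0.0, "grip": 0.0}, {"tx": 0.0, "ty": -0.08, "tz": 0.0, "turn": 0.0, "grip": 0.0}])

```text
time: 3.25
position: [0.5272, 0.1941, 0.0595]
tool_rot: [-0.153, 3.138, 0.0]
ft_force: [0.0, -0.1, 0.3]
grip_width: 0.003
grip_force: 0.0
```

```bash
python3 - <<'E'
from h import *; from bench import ctrl
a=ctrl.get_image("wrist")["pixels"][100:440,120:520];b=ctrl.get_image("scene");np.savez("pics/s3.npz",**b);b=cv2.resize(b["pixels"][110:250,270:430],(389,340),interpolation=cv2.INTER_CUBIC)
cv2.imwrite("pics/c3.png",np.hstack([a,b])[:,:,::-1]);print(ctrl.get_state()["ft_force"])
E
```

```text
[-0.1247541  -0.14895657 -0.24214164]
```

View pics/c3.png

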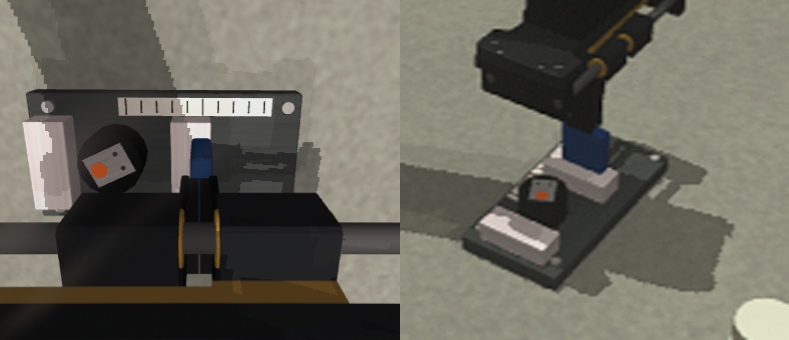

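Here the fingers appear right over the tab (crop 200,178; scene crop 600,125) with no force, and the jaw has not moved. I'll check the geometry by projecting the reported tip and tab into the scene camera.

```bash
python3 - <<'E'
from h import *; from bench import ctrl
s=ctrl.get_state();print(s["position"],s["ft_force"],s["joint_torque"].round(2))
b=np.load("pics/s3.npz");C=np.linalg.inv(b["cam_to_world"])
def proj(p):
    r=cv2.projectPoints(np.array(p,float),cv2.Rodrigues(C[:3,:3])[0],C[:3,3],b["K"],b["dist"])[0].reshape(-1,2)
    return ((r-[270,110])*[389/160,340/140]+[400,0]).round(0).tolist()
p=s["position"]
print("tip",proj([p+[0,0,-.014],p,p+[0,0,.02]]))
for y in(.185,.192,.2): print("tab top corners",y,proj([[.507,y-.008,.07],[.547,y-.004,.07],[.507,y-.008,.033],[.547,y-.004,.033]]))
m,B=blobs(b["pixels"],(105,120,30),(125,255,255));print(B)
E
python3 - <<'E'
import cv2
im=cv2.imread('pics/c3.png');hsv=cv2.cvtColor(im,cv2.COLOR_BGR2HSV)
print(im[90:190:6,560:625:6].sum(2))
E
```

```text
[0.5273584  0.19354835 0.05944424] [-0.1247541  -0.14895657 -0.24214164] [-1.100e-01 -4.103e+01  1.670e+00 -2.735e+01  1.000e-02  9.000e-02
  5.000e-02]
tip [[582.0, 149.0], [583.0, 135.0], [583.0, 115.0]]
tab top corners 0.185 [[550.0, 125.0], [593.0, 142.0], [550.0, 161.0], [591.0, 178.0]]
tab top corners 0.192 [[556.0, 121.0], [598.0, 138.0], [555.0, 157.0], [597.0, 174.0]]
tab top corners 0.2 [[562.0, 116.0], [604.0, 133.0], [561.0, 152.0], [602.0, 169.0]]
[([346.1, 170.8], [337, 161, 19, 20, 227])]
[[ 79  74  93 132  72  81  83  56 434 420 421]
 [ 81  75  77  79  73  76  78 193 432 403 407]
 [117  76  78  77  78  73  85 266 422 420 423]
 [101  73  78  80  73  72  85 257 416 421 415]
 [ 82  75  85  78  76  74  81 276 406 415 416]
 [157  77  78  75  80  73  76 272 422 410 409]
 [383 116  82  72  70  76 124 384 419 420 418]
 [357 121 124 129 101  75 148 148 217 429 414]
 [360 125 131 128 132 131 133 140 129 216 299]
 [377 123 124 125 125 127 130 128 135 141 128]
 [563 120 125 132 127 124 129 129 130 126 175]
 [561 117 123 135 129 125 126 128 119 203 132]
 [383 378 202 110 128 128 128 130 147 129 140]
 [403 380 386 381 271  95 124 120 395 105 205]
 [293 307 377 393 390 387 359 375 418 442 157]
 [146 307 292 292 327 413 441 439 448 273 150]
 [ 72 211 308 299 291 290 319 427 275 294 142]]
```

Call:
send_rows(steps=[{"tx": 0.0, "ty": 0.0, "tz": 0.04, "turn": 0.0, "grip": 0.0}, {"tx": 0.0, "ty": 0.0, "tz": 0.04, "turn": 0.0, "grip": 0.0}])

```text
time: 3.6
position: [0.5276, 0.1947, 0.0571]
tool_rot: [-0.153, 3.138, 0.001]
ft_force: [-8.0, -2.9, 24.9]
grip_width: 0.006
grip_force: 12.4
```

Call:
send_rows(steps=[{"tx": 0.0, "ty": 0.0, "tz": -0.2, "turn": 0.0, "grip": 0.0}, {"tx": 0.0, "ty": 0.4, "tz": 0.0, "turn": 0.0, "grip": 0.0}, {"tx": 0.0, "ty": 0.5, "tz": 0.0, "turn": 0.0, "grip": 0.0}, {"tx": 0.0, "ty": 0.0, "tz": 0.1, "turn": 0.0, "grip": 0.0}, {"tx": 0.0, "ty": 0.0, "tz": 0.0, "turn": 0.0, "grip": 0.0}])

```text
time: 4.22
position: [0.5215, 0.2472, 0.0599]
tool_rot: [0.153, -3.137, 0.002]
ft_force: [0.3, -0.4, 0.9]
grip_width: 0.009
grip_force: 0.0
```

```bash
python3 - <<'E'
from h import *; from bench import ctrl
s=ctrl.get_state();p=s["position"];print(p)
w=ctrl.get_image("wrist");a=w["pixels"][150:400,120:520];d=ctrl.get_image("scene");np.savez("pics/s4.npz",**d)
b=cv2.resize(d["pixels"][120:220,290:420],(390,300),interpolation=cv2.INTER_CUBIC).copy()
C=np.linalg.inv(d["cam_to_world"])
for z,c in [(.014,(255,0,0)),(0,(0,255,0)),(-.012,(255,255,0))]:
    r=cv2.projectPoints(p-[0,0,z],cv2.Rodrigues(C[:3,:3])[0],C[:3,3],d["K"],d["dist"])[0].ravel();cv2.circle(b,tuple(((r-[290,120])*3).astype(int).tolist()),2,c,-1)
cv2.imwrite("pics/c4.png",np.hstack([a,np.pad(b,((0,0),(0,0),(0,0)))[:250]])[:,:,::-1]);np.savez("pics/w4.npz",T=wT(s,w),**w)
print(blobs(w["pixels"],(105,120,30),(125,255,255))[1])
E
```

```text
[0.52150407 0.24720859 0.0598629 ]
[([229.1, 270.8], [209, 240, 39, 53, 1554])]
```

View pics/c4.png

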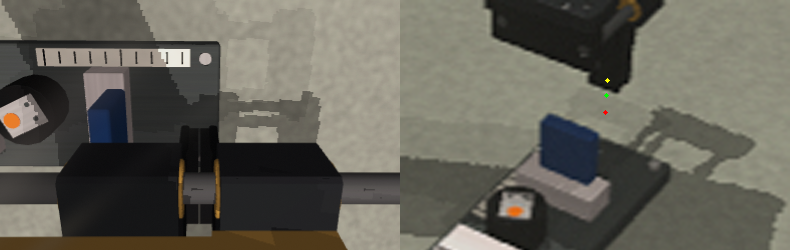

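The fingertip in the scene crop (608,89) sits near the reported TCP (606,95), not 14 mm beyond it. Contact with the tab top at TCP z 0.058 agrees, so the tips are about 12 mm behind the reported TCP. I'll go 25 mm deeper.

Call:
send_rows(steps=[{"tx": 0.0, "ty": 0.0, "tz": 0.22, "turn": 0.0, "grip": 0.0}, {"tx": 0.0, "ty": 0.0, "tz": 0.22, "turn": 0.0, "grip": 0.0}, {"tx": 0.0, "ty": -0.2, "tz": 0.0, "turn": 0.0, "grip": 0.0}, {"tx": 0.0, "ty": -0.15, "tz": 0.0, "turn": 0.0, "grip": 0.0}, {"tx": 0.0, "ty": -0.15, "tz": 0.0, "turn": 0.0, "grip": 0.0}, {"tx": 0.0, "ty": -0.1, "tz": 0.0, "turn": 0.0, "grip": 0.0}])

```text
time: 5.08
position: [0.526, 0.2113, 0.0347]
tool_rot: [-0.151, 3.137, 0.0]
ft_force: [-0.8, -0.5, 0.4]
grip_width: 0.005
grip_force: 0.0
```

Call:
send_rows(steps=[{"tx": 0.0, "ty": -0.1, "tz": 0.0, "turn": 0.0, "grip": 0.0}, {"tx": 0.0, "ty": -0.1, "tz": 0.0, "turn": 0.0, "grip": 0.0}, {"tx": 0.0, "ty": -0.1, "tz": 0.0, "turn": 0.0, "grip": 0.0}])

```text
time: 5.45
position: [0.5274, 0.195, 0.0346]
tool_rot: [-0.154, 3.137, 0.002]
ft_force: [1.2, 3.1, 0.7]
grip_width: 0.007
grip_force: 1.8
```

Call:
send_rows(steps=[{"tx": 0.0, "ty": -0.08, "tz": 0.0, "turn": 0.0, "grip": 0.0}, {"tx": 0.0, "ty": -0.08, "tz": 0.0, "turn": 0.0, "grip": 0.0}, {"tx": 0.0, "ty": -0.08, "tz": 0.0, "turn": 0.0, "grip": 0.0}])

```text
time: 5.82
position: [0.5284, 0.1852, 0.0348]
tool_rot: [-0.156, 3.136, 0.011]
ft_force: [-1.0, 17.5, -1.1]
grip_width: 0.006
grip_force: 8.7
```

```bash
python3 - <<'E'
from h import *; from bench import ctrl
s=ctrl.get_state();w=ctrl.get_image("wrist");T=wT(s,w);hsv=cv2.cvtColor(w["pixels"],cv2.COLOR_RGB2HSV)
cv2.imwrite("pics/w5.png",w["pixels"][100:320,60:460,::-1])
t=ctrl.get_image("top");np.savez("pics/t5.npz",**t)
print(s["position"],s["ft_force"])
for lo,hi in [((5,150,100),(17,255,255)),((105,120,30),(125,255,255))]:
    print(blobs(w["pixels"],lo,hi)[1],blobs(t["pixels"],lo,hi,5)[1])
E
```

```text
[0.52835196 0.18520154 0.03481597] [-0.98895446 17.5362974  -1.12285842]
[([206.9, 285.9], [198, 279, 19, 14, 223])] []
[([288.4, 272.5], [274, 251, 28, 42, 1021])] []
```

View pics/w5.png

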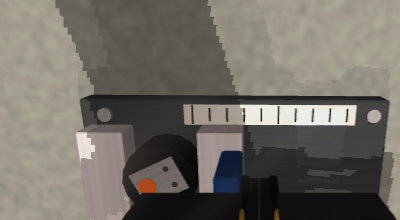

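The view shows the puck (160,165) touching the fixed jaw (130) and the sliding jaw (200), with 17.5 N of push. I'll hold briefly, then back off and go up.

Call:
send_rows(steps=[{"tx": 0.0, "ty": 0.0, "tz": 0.0, "turn": 0.0, "grip": 0.0}, {"tx": 0.0, "ty": 0.0, "tz": 0.0, "turn": 0.0, "grip": 0.0}, {"tx": 0.0, "ty": 0.0, "tz": 0.0, "turn": 0.0, "grip": 0.0}])

```text
time: 6.3
position: [0.5283, 0.1853, 0.0348]
tool_rot: [-0.157, 3.136, 0.01]
ft_force: [-0.5, 11.4, -0.3]
grip_width: 0.006
grip_force: 6.2
```

Call:
send_rows(steps=[{"tx": 0.0, "ty": 0.15, "tz": 0.0, "turn": 0.0, "grip": 0.0}, {"tx": 0.0, "ty": 0.3, "tz": 0.0, "turn": 0.0, "grip": 0.0}, {"tx": 0.0, "ty": 0.0, "tz": -0.9, "turn": 0.0, "grip": 0.0}, {"tx": 0.0, "ty": 0.0, "tz": -1.0, "turn": 0.0, "grip": 0.3}, {"tx": 0.0, "ty": 0.0, "tz": -1.0, "turn": 0.0, "grip": 1.0}, {"tx": 0.0, "ty": -0.4, "tz": 0.0, "turn": 0.0, "grip": 1.0}, {"tx": 0.0, "ty": -0.4, "tz": 0.0, "turn": 0.0, "grip": 1.0}, {"tx": 0.0, "ty": 0.0, "tz": 0.0, "turn": 0.0, "grip": 1.0}, {"tx": 0.0, "ty": 0.0, "tz": 0.0, "turn": 0.0, "grip": 1.0}])

```text
time: 7.42
position: [0.5303, 0.16, 0.2078]
tool_rot: [0.153, -3.137, -0.0]
ft_force: [-0.5, 0.1, -0.7]
grip_width: 0.604
grip_force: 0.0
```

```bash
python3 - <<'E'
from h import *; from bench import ctrl
s=ctrl.get_state();w=ctrl.get_image("wrist");T=wT(s,w);np.savez("pics/w6.npz",T=T,**w)
cv2.imwrite("pics/w6.png",w["pixels"][:,:,::-1])
t=ctrl.get_image("top");np.savez("pics/t6.npz",**t)
print(s["position"])
for lo,hi in [((5,150,100),(17,255,255)),((105,120,30),(125,255,255)),((18,150,90),(30,255,255))]:
    print(blobs(w["pixels"],lo,hi)[1],blobs(t["pixels"],lo,hi,5)[1])
cv2.imwrite("pics/c6.png",np.hstack([cv2.resize(t["pixels"][280:365,140:265],None,fx=3,fy=4,interpolation=cv2.INTER_CUBIC),cv2.resize(w["pixels"][140:310,140:360],(420,340),interpolation=cv2.INTER_CUBIC)])[:,:,::-1])
E
```

```text
[0.53025893 0.16003702 0.20783944]
[([284.5, 215.4], [280, 211, 10, 10, 73])] []
[([329.4, 220.3], [324, 197, 12, 47, 551])] []
[([443.7, 341.8], [438, 313, 11, 55, 228]), ([192.3, 343.7], [190, 321, 7, 43, 121])] [([437.4, 276.3], [427, 264, 23, 25, 221])]
```

View pics/c6.png

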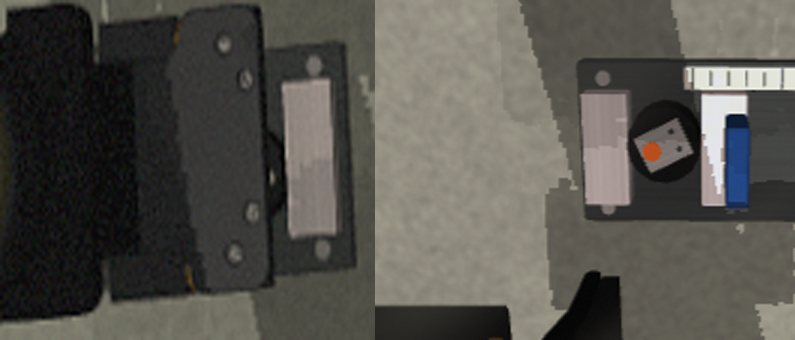

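The crop shows the puck touching the fixed jaw (630,150) and the sliding jaw (701,150), so it is snug, with the spot at (652,152). Next I'll hover over the probe.

Call:
send_rows(steps=[{"tx": -0.07, "ty": -0.73, "tz": 0.0, "turn": 0.0, "grip": 1.0}, {"tx": -0.07, "ty": -0.73, "tz": 0.0, "turn": 0.0, "grip": 1.0}, {"tx": -0.07, "ty": -0.73, "tz": 0.0, "turn": 0.0, "grip": 1.0}, {"tx": -0.07, "ty": -0.73, "tz": 0.0, "turn": 0.0, "grip": 1.0}, {"tx": -0.07, "ty": -0.73, "tz": 0.0, "turn": 0.0, "grip": 1.0}, {"tx": -0.07, "ty": -0.73, "tz": 0.0, "turn": 0.0, "grip": 1.0}, {"tx": -0.07, "ty": -0.73, "tz": 0.0, "turn": 0.0, "grip": 1.0}, {"tx": -0.07, "ty": -0.73, "tz": 0.0, "turn": 0.0, "grip": 1.0}, {"tx": 0.0, "ty": 0.0, "tz": 0.0, "turn": 0.0, "grip": 1.0}, {"tx": 0.0, "ty": 0.0, "tz": 0.0, "turn": 0.0, "grip": 1.0}])

```text
time: 8.78
position: [0.5984, -0.1849, 0.2077]
tool_rot: [0.155, -3.137, -0.002]
ft_force: [0.1, 0.8, 0.0]
grip_width: 1.003
grip_force: 0.0
```

```bash
python3 - <<'E'
from h import *; from bench import ctrl
s=ctrl.get_state();w=ctrl.get_image("wrist");T=wT(s,w);np.savez("pics/w7.npz",T=T,**w)
t=ctrl.get_image("top");np.savez("pics/t7.npz",**t)
print(s["position"],s["joint_positions"].round(2));plan(s,s["position"])
for lo,hi in [((18,150,90),(30,255,255))]: print(blobs(w["pixels"],lo,hi)[1])
w6=np.load("pics/w6.npz");sp=onz(w6,[(284.5,215.4)],.04,w6["T"]);print("spot w6",sp)
print("spot top",blobs(t["pixels"],(5,150,100),(17,255,255),5)[1])
for uv,a in blobs(t["pixels"],(5,150,100),(17,255,255),5)[1]:
    print(onz(t,[uv],.04)); o1,v1=ray(t,[uv]);o2,v2=ray(w6,[(284.5,215.4)],w6["T"]);print("tri",tri(o1,v1[0],o2,v2[0]))
cv2.imwrite("pics/c7.png",cv2.resize(w["pixels"][100:400,170:470],(600,600),interpolation=cv2.INTER_CUBIC)[:,:,::-1])
E
```

```text
[ 0.59842182 -0.18488838  0.20773288] [-0.13  0.29  0.48  1.53 -0.14  1.36  2.03]
units tx,ty,tz [0. 0. 0.] tool-y angle 95.64 tilt 0.07 
[([316.5, 237.8], [299, 209, 40, 57, 815]), ([516.3, 345.5], [511, 321, 10, 47, 164]), ([123.1, 329.9], [121, 327, 5, 7, 17]), ([120.9, 337.1], [119, 334, 5, 8, 21]), ([121.9, 357.6], [118, 347, 12, 21, 99])]
spot w6 [[0.53256694 0.12647876 0.04      ]]
spot top [([225.1, 321.2], [223, 319, 5, 6, 25])]
[[0.53159844 0.12496315 0.04      ]]
tri (array([0.5322261 , 0.12581193, 0.03866734]), np.float64(0.0017200516705462975))
```

View pics/c7.png

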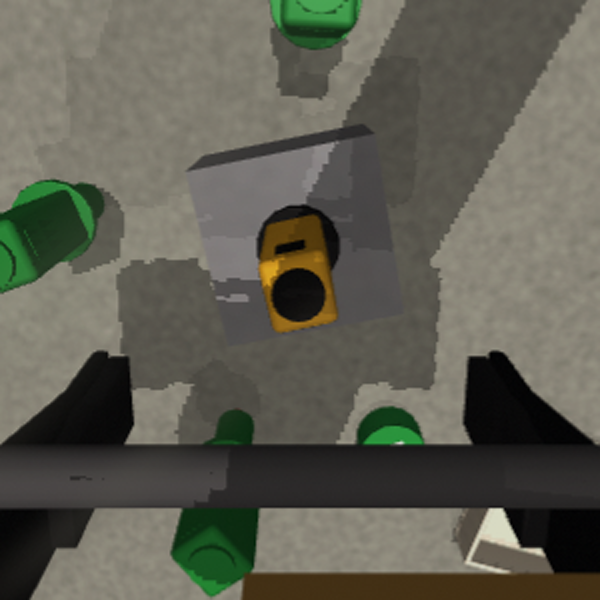

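The crop shows the yellow grip (299,265) with its cap at (299,294), turned about 10° from the tool axes. The open fingers at (100,400) and (500,400) straddle it, and the greens stay outside.

```bash
python3 - <<'E'
from h import *; from bench import ctrl
w=np.load("pics/w7.npz");t=np.load("pics/t7.npz");T=w["T"]
m=cv2.inRange(w["pixels"],(0,0,0),(40,40,40))[220:275,295:345];n,_,st,c=cv2.connectedComponentsWithStats(m);print([(c[i]+[295,220],st[i]) for i in range(1,n) if st[i,4]>50])
o1,v1=ray(t,[(439.5,276)]);o2,v2=ray(w,[(319.3,247)],T);print(tri(o1,v1[0],o2,v2[0]),onz(w,[(319.3,247)],.138,T))
h=np.array([(190,170),(373,135),(401,313),(225,346)])/2+[170,100];H=onz(w,h,.062,T);print(H.round(4),H.mean(0))
g=np.array([(261,263),(326,255),(337,320),(275,332)])/2+[170,100];G=onz(w,g[2:],.138,T);e=G[0]-G[1];print(np.degrees(np.arctan2(e[1],e[0])),np.linalg.norm(e))
for i in range(4):
    e=H[(i+1)%4]-H[i];print(np.degrees(np.arctan2(e[1],e[0]))%90,np.linalg.norm(e))
E
```

```text
[(array([314.78125 , 223.140625]), array([13,  0, 15,  7, 64], dtype=int32)), (array([335.98648649, 225.17567568]), array([37,  0,  8, 15, 74], dtype=int32)), (array([318.74678899, 247.00550459]), array([ 11,  14,  26,  27, 545], dtype=int32))]
(array([ 0.59601386, -0.18385502,  0.14906838]), np.float64(0.0017559190785431964)) [[ 0.5990499  -0.18279396  0.138     ]]
[[ 0.5682 -0.2368  0.062 ]
 [ 0.5437 -0.1536  0.062 ]
 [ 0.6289 -0.1282  0.062 ]
 [ 0.6553 -0.2144  0.062 ]] [ 0.5990104  -0.18322611  0.062     ]
107.35110782853927 0.0242572831144059
16.398638058556287 0.08677439251351214
16.578563732440095 0.08894736260835624
17.019224406552084 0.09015298276988166
14.42804723267281 0.08997658805565519
```

Call:
send_rows(steps=[{"tx": -0.01, "ty": 0.03, "tz": 0.0, "turn": -1.0, "grip": 1.0}, {"tx": 0.0, "ty": 0.0, "tz": 0.0, "turn": -0.36, "grip": 1.0}, {"tx": 0.0, "ty": 0.0, "tz": 0.6, "turn": 0.0, "grip": 1.0}, {"tx": 0.0, "ty": 0.0, "tz": 0.6, "turn": 0.0, "grip": 1.0}, {"tx": 0.0, "ty": 0.0, "tz": 0.4, "turn": 0.0, "grip": 1.0}, {"tx": 0.0, "ty": 0.0, "tz": 0.3, "turn": 0.0, "grip": 1.0}, {"tx": 0.0, "ty": 0.0, "tz": 0.2, "turn": 0.0, "grip": 1.0}, {"tx": 0.0, "ty": 0.0, "tz": 0.1, "turn": 0.0, "grip": 1.0}, {"tx": 0.0, "ty": 0.0, "tz": 0.0, "turn": 0.0, "grip": 1.0}])

```text
time: 10.0
position: [0.5987, -0.1845, 0.0765]
tool_rot: [-0.45, 3.109, -0.0]
ft_force: [-0.3, -0.2, -0.2]
grip_width: 0.999
grip_force: 0.0
```

Call:
send_rows(steps=[{"tx": 0.0, "ty": 0.025, "tz": 0.0, "turn": 0.0, "grip": 0.5}, {"tx": 0.0, "ty": 0.0, "tz": 0.0, "turn": 0.0, "grip": 0.1}, {"tx": 0.0, "ty": 0.0, "tz": 0.0, "turn": 0.0, "grip": 0.1}, {"tx": 0.0, "ty": 0.0, "tz": 0.0, "turn": 0.0, "grip": 0.1}, {"tx": 0.0, "ty": 0.0, "tz": 0.0, "turn": 0.0, "grip": 0.1}, {"tx": 0.0, "ty": 0.0, "tz": 0.0, "turn": 0.0, "grip": 0.1}, {"tx": 0.0, "ty": 0.0, "tz": 0.0, "turn": 0.0, "grip": 0.1}], newtons=35)

```text
time: 10.88
position: [0.5982, -0.1838, 0.0764]
tool_rot: [-0.449, 3.109, -0.002]
ft_force: [0.5, -0.5, -1.6]
grip_width: 0.298
grip_force: 35.0
```

Call:
send_rows(steps=[{"tx": 0.0, "ty": 0.0, "tz": -0.1, "turn": 0.0, "grip": 0.1}, {"tx": 0.0, "ty": 0.0, "tz": -0.2, "turn": 0.0, "grip": 0.1}, {"tx": 0.0, "ty": 0.0, "tz": -0.3, "turn": 0.0, "grip": 0.1}, {"tx": 0.0, "ty": 0.0, "tz": -0.3, "turn": 0.0, "grip": 0.1}, {"tx": 0.0, "ty": 0.0, "tz": -0.3, "turn": 0.0, "grip": 0.1}, {"tx": 0.0, "ty": 0.0, "tz": -0.3, "turn": 0.0, "grip": 0.1}, {"tx": 0.0, "ty": 0.0, "tz": 0.0, "turn": 0.0, "grip": 0.1}, {"tx": 0.0, "ty": 0.0, "tz": 0.0, "turn": 0.0, "grip": 0.1}])

```text
time: 11.88
position: [0.5978, -0.1829, 0.1658]
tool_rot: [0.45, -3.108, -0.001]
ft_force: [1.0, -0.4, -2.4]
grip_width: 0.297
grip_force: 35.0
```

```bash
cat >> h.py <<'E'
E
python3 - <<'E'
from h import *; from bench import ctrl
s=ctrl.get_state();w=ctrl.get_image("wrist");T=wT(s,w);np.savez("pics/w8.npz",T=T,**w);d=ctrl.get_image("scene");np.savez("pics/s8.npz",**d)
print(s["position"],s["ft_force"],s["grip_width"])
plan(s,[.532,.126,s["position"][2]],95.7)
print("yellow w",blobs(w["pixels"],(18,150,90),(30,255,255))[1])
for n,im in(("w",w),("s",d)):
  print("red",n,blobs(im["pixels"],(0,150,60),(4,255,255),5)[1],blobs(im["pixels"],(174,150,60),(180,255,255),5)[1])
E
```

```text
[ 0.59776341 -0.18291909  0.1657707 ] [ 0.97576536 -0.42235749 -2.4429962 ] 0.29659145764816325
units tx,ty,tz [-0.41  5.25  0.  ] tool-y angle 106.46 tilt 0.05 turn 1.34
yellow w [([318.9, 290.0], [286, 258, 66, 64, 2910]), ([389.4, 344.6], [386, 316, 7, 52, 165]), ([248.3, 348.6], [245, 326, 8, 42, 156]), ([318.2, 372.7], [287, 354, 64, 29, 654]), ([228.0, 389.8], [225, 388, 6, 6, 19])]
red w [] []
red s [([253.4, 18.3], [250, 15, 7, 7, 39]), ([227.5, 291.2], [226, 290, 4, 3, 8]), ([188.5, 295.2], [187, 294, 4, 3, 8])] []
```

Call:
send_rows(steps=[{"tx": -0.05, "ty": 0.3, "tz": 0.0, "turn": 0.0, "grip": 0.1}, {"tx": -0.05, "ty": 0.6, "tz": 0.0, "turn": 0.0, "grip": 0.1}, {"tx": -0.05, "ty": 0.7, "tz": 0.0, "turn": 0.0, "grip": 0.1}, {"tx": -0.05, "ty": 0.7, "tz": 0.0, "turn": 0.0, "grip": 0.1}, {"tx": -0.05, "ty": 0.7, "tz": 0.0, "turn": 0.0, "grip": 0.1}, {"tx": -0.05, "ty": 0.7, "tz": 0.0, "turn": 0.0, "grip": 0.1}, {"tx": -0.05, "ty": 0.7, "tz": 0.0, "turn": 0.0, "grip": 0.1}, {"tx": -0.05, "ty": 0.5, "tz": 0.0, "turn": 0.0, "grip": 0.1}, {"tx": 0.0, "ty": 0.34, "tz": 0.0, "turn": 0.0, "grip": 0.1}, {"tx": 0.0, "ty": 0.0, "tz": 0.4, "turn": 0.0, "grip": 0.1}, {"tx": 0.0, "ty": 0.0, "tz": 0.2, "turn": 0.0, "grip": 0.1}, {"tx": 0.0, "ty": 0.0, "tz": 0.0, "turn": 0.0, "grip": 0.1}])

```text
time: 13.48
position: [0.5309, 0.1252, 0.1291]
tool_rot: [0.449, -3.107, 0.001]
ft_force: [0.4, -0.0, -2.0]
grip_width: 0.295
grip_force: 35.0
```

```bash
python3 - <<'E'
from h import *; from bench import ctrl
s=ctrl.get_state();w=ctrl.get_image("wrist");T=wT(s,w);np.savez("pics/w9.npz",T=T,**w);d=ctrl.get_image("scene");np.savez("pics/s9.npz",**d)
p=s["position"];print(p,s["ft_force"]);plan(s,[.5318,.1257,.124])
C=np.linalg.inv(d["cam_to_world"])
def proj(q): return cv2.projectPoints(np.array(q,float),cv2.Rodrigues(C[:3,:3])[0],C[:3,3],d["K"],d["dist"])[0].reshape(-1,2).round(1).tolist()
print("exp nose tip,mid; spot",proj([[p[0]+.0008,p[1]+.0008,p[2]-.074],[p[0]+.0008,p[1]+.0008,p[2]-.067],[.532,.126,.04]]))
for n,im in(("w",w),("s",d)):
  for lo,hi in(((0,140,60),(4,255,255)),((5,140,80),(17,255,255))): print(n,blobs(im["pixels"],lo,hi,4)[1])
b=np.load("pics/scene0.npz");c=d["pixels"][165:215,300:370];print(c[::2,18:46:2].astype(int)[:, :,0]-c[::2,18:46:2].astype(int)[:,:,2])
cv2.imwrite("pics/c9.png",np.hstack([cv2.resize(d["pixels"][130:220,290:380],(400,400),interpolation=cv2.INTER_CUBIC),cv2.resize(w["pixels"][190:310,240:360],(400,400),interpolation=cv2.INTER_CUBIC)])[:,:,::-1])
E
```

```text
[0.53089114 0.12516924 0.12913627] [ 0.39455734 -0.02694243 -2.02638179]
units tx,ty,tz [-0.02  0.    0.09] tool-y angle 106.46 tilt 0.15 
exp nose tip,mid; spot [[325.3, 185.4], [325.3, 182.5], [325.4, 191.6]]
w []
w [([318.0, 235.7], [315, 235, 7, 2, 10]), ([250.3, 318.5], [248, 313, 5, 11, 31]), ([387.4, 319.0], [386, 318, 4, 4, 8]), ([387.6, 325.8], [387, 323, 3, 7, 10]), ([248.2, 329.5], [246, 324, 5, 12, 30]), ([390.4, 332.4], [389, 331, 3, 3, 5]), ([389.0, 335.5], [388, 335, 3, 2, 4]), ([246.2, 337.5], [246, 336, 2, 4, 4]), ([389.0, 339.4], [388, 338, 3, 4, 5]), ([388.8, 349.5], [388, 349, 3, 2, 4]), ([388.5, 352.8], [388, 352, 2, 3, 4]), ([391.2, 355.2], [390, 354, 3, 3, 4]), ([387.5, 359.5], [387, 359, 2, 2, 4]), ([249.0, 364.0], [247, 362, 5, 4, 8]), ([450.9, 389.7], [419, 381, 66, 21, 519]), ([386.1, 387.8], [381, 382, 11, 12, 30]), ([398.4, 392.3], [372, 382, 51, 20, 288]), ([417.7, 384.2], [415, 382, 6, 6, 9]), ([423.8, 382.8], [423, 382, 2, 3, 4]), ([488.8, 382.6], [488, 382, 3, 3, 5]), ([506.4, 387.4], [492, 382, 27, 15, 124]), ([422.5, 387.3], [421, 385, 4, 6, 12]), (
[... 2286 characters left out ...]
3   6  98 120  30  10   5   3   8  10  14  17  16]
 [  4   7   6 116 136  46   8   3   3   6  12  11  12  14]
 [  3   2   3   5  12   3   3   4   4   8  13  13  11  11]
 [  3   3   3   3   5   3   5   4   4   3   7  13  13  11]
 [ 13  13   3   4   4   2   3   3   4   3   2   3   3  10]
 [ 13  15  14  18   7   2   5   4   2   3   2   2   3   2]
 [ 14  14  17  17  18  17   7   3   2   2   4   3   2   2]
 [ 14  15  15  18  17  14  16  15  14   2   2   1   3   0]
 [ 14  14  16  14  17  16  17  16  15   2   3   4   4   3]
 [ 11  15  16  16  16  15  17  16  13   3   1   3   3   4]
 [ 11  11  13  15  16  14  14  11  12   0   2   3   3   3]
 [ 10  11  11  13  12  13  11  12   7   3   3   2   2   3]]
```

The nose (325.4,184.9) and the spot (325.5,192.2) line up in the scene camera. I'll descend now.

Call:
send_rows(steps=[{"tx": -0.01, "ty": 0.0, "tz": 0.1, "turn": 0.0, "grip": 0.1}, {"tx": 0.0, "ty": 0.0, "tz": 0.08, "turn": 0.0, "grip": 0.1}, {"tx": 0.0, "ty": 0.0, "tz": 0.0, "turn": 0.0, "grip": 0.1}, {"tx": 0.0, "ty": 0.0, "tz": 0.0, "turn": 0.0, "grip": 0.1}])

```text
time: 14.08
position: [0.5327, 0.1254, 0.1195]
tool_rot: [-0.449, 3.109, 0.0]
ft_force: [0.0, 0.6, -1.9]
grip_width: 0.297
grip_force: 35.0
```

Call:
send_rows(steps=[{"tx": 0.0, "ty": 0.0, "tz": 0.05, "turn": 0.0, "grip": 0.1}, {"tx": 0.0, "ty": 0.0, "tz": 0.05, "turn": 0.0, "grip": 0.1}, {"tx": 0.0, "ty": 0.0, "tz": 0.0, "turn": 0.0, "grip": 0.1}, {"tx": 0.0, "ty": 0.0, "tz": 0.0, "turn": 0.0, "grip": 0.1}])

```text
time: 14.58
position: [0.5326, 0.1254, 0.1134]
tool_rot: [0.45, -3.109, 0.0]
ft_force: [0.2, -0.1, -3.1]
grip_width: 0.298
grip_force: 35.0
```

Call:
send_rows(steps=[{"tx": 0.0, "ty": 0.0, "tz": 0.05, "turn": 0.0, "grip": 0.1}, {"tx": 0.0, "ty": 0.0, "tz": 0.0, "turn": 0.0, "grip": 0.1}, {"tx": 0.0, "ty": 0.0, "tz": 0.0, "turn": 0.0, "grip": 0.1}])

```text
time: 14.95
position: [0.5327, 0.1254, 0.1107]
tool_rot: [-0.45, 3.109, 0.0]
ft_force: [-0.6, -0.5, -1.3]
grip_width: 0.298
grip_force: 35.0
```

```bash
python3 - <<'E'
from h import *; from bench import ctrl
f=[]
for i in range(8):
    d=ctrl.get_image("scene"); s=ctrl.get_state(); f.append(np.r_[s["ft_force"],s["position"]])
print(np.mean(f,0).round(4),np.std(f,0).round(2))
for lo,hi in(((0,140,60),(4,255,255)),((5,140,80),(17,255,255))): print(blobs(d["pixels"],lo,hi,3)[1])
E
```

```text
[-0.5013 -0.0243 -0.4116  0.5327  0.1254  0.1106] [0.51 0.58 0.33 0.   0.   0.  ]
[([253.4, 18.3], [250, 15, 7, 7, 39]), ([326.0, 192.5], [325, 192, 3, 2, 6]), ([188.5, 295.2], [187, 294, 4, 3, 8])]
[([242.3, 27.9], [232, 24, 22, 9, 115]), ([324.8, 193.2], [324, 192, 3, 3, 4])]
```

Call:
send_rows(steps=[{"tx": 0.0, "ty": 0.0, "tz": 0.04, "turn": 0.0, "grip": 0.1}, {"tx": 0.0, "ty": 0.0, "tz": 0.04, "turn": 0.0, "grip": 0.1}, {"tx": 0.0, "ty": 0.0, "tz": 0.0, "turn": 0.0, "grip": 0.1}, {"tx": 0.0, "ty": 0.0, "tz": 0.0, "turn": 0.0, "grip": 0.1}, {"tx": 0.0, "ty": 0.0, "tz": 0.0, "turn": 0.0, "grip": 0.1}])

```text
time: 15.98
position: [0.5328, 0.1254, 0.1058]
tool_rot: [-0.45, 3.109, 0.0]
ft_force: [-1.0, -0.5, 1.9]
grip_width: 0.302
grip_force: 35.0
```

```bash
cat > m.py <<'E'
from h import *; from bench import ctrl
f=[]
for i in range(12):
    d=ctrl.get_image("scene"); s=ctrl.get_state(); f.append(np.r_[s["ft_force"],s["position"]])
print(np.mean(f,0).round(4),np.std(f,0).round(2),s["grip_width"]);plan(s,s["position"])
for lo,hi in(((0,140,60),(4,255,255)),((5,140,80),(17,255,255))): print(blobs(d["pixels"],lo,hi,3)[1])
np.savez("pics/last.npz",**d)
E
python3 m.py
```

```text
[-0.6266 -0.3814  1.5759  0.5327  0.1254  0.1057] [0.51 0.5  0.62 0.   0.   0.  ] 0.2981884725030124
units tx,ty,tz [0. 0. 0.] tool-y angle 106.45 tilt 0.01 
[([253.4, 18.3], [250, 15, 7, 7, 39]), ([188.7, 295.3], [187, 294, 4, 3, 7])]
[([242.3, 27.9], [232, 24, 22, 9, 115])]
```

The force above the probe's weight is about 3.6 N, so the nose is about 6 mm in. The nose is on the spot, the arm is still and the tool is upright, so I'll hand in.

```bash
python3 -c "
from bench import ctrl
print(ctrl.close_job())"
```

```text
the job is handed in; nothing more can be done
None
```

I handed the job in with the jaw shut snug on the specimen and the probe held upright in the gripper, its red nose about 6 mm in (about 3.6 N) on the orange spot; the hand-in returned no verdict.

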